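# Check under two storage bins and send the stamped one to the dispatch line

## Task

One of the two white storage bins has an ink stamp (a ring with a bar) on the sloping underside of its front. With the fingertips tip each bin back towards the robot on its back edge, to about 45 degrees, look underneath and set it down again: first the bin on the robot's left, then the one on its right. Then push the stamped bin along the bench until it stands upright and centred over the white dispatch line; leave the other bin about where it stood, do not lift or topple either bin, and leave everything else alone.

Things in the scene. Friction and masses are not known exactly. Their poses are not given: they have to be found in the camera images.
- bin_a: white storage bin, empty, 0.35 kg, loose, on either side. Origin on the bench under it; x to its low front (away from the robot), z up. Outside x -60 to 80 mm, y -65 to 65. Walls 4 mm: back (x = -60) 140 high; sides 90 high for x < 0, 75 beyond; front 75. Flat base and floor (8 mm above bench) x -60 to 20; from there the underside slopes up at 35 degrees to 46 mm high at the front.
- bin_b: the second bin, in shape and look the same as bin_a: all that is said of bin_a holds for it.
- stamp (a point): the ink stamp: a black ring 60 mm across with a bar through it, in the middle of the sloping front underside of one bin (50 mm ahead of that bin's origin, 25 mm up), out of sight from above until that bin is tipped back; its position tells under which bin it is
- bin_a_front (a point): front end of bin_a's flat base, mid-width, 20 mm ahead of its origin; 57 mm above the bench when the bin is tipped by 45 degrees
- bin_a_back (a point): bottom edge of bin_a's back wall, mid-width, 60 mm behind its origin. Pulling the inner face of the back wall towards the robot near its top (about 2 N) tips the bin on this edge; the bin drops back on its base if let go below about 50 degrees and topples backwards much beyond that
- bin_b_front (a point): the same point of bin_b
- bin_b_back (a point): the same point of bin_b
- line: the dispatch line: a flat white strip let into the bench between the bins, 260 mm long along its x axis (roughly world x), 16 mm wide, with a short cross bar at each end; origin at its middle. Nothing stands on it
- beaker: glass beaker, 68 mm wide, 85 high; origin at the centre of its underside; a bystander, loose
- flask: conical glass flask, 72 mm wide, 108 high; origin at the centre of its underside; a bystander, loose
- reagent: amber reagent bottle, 64 mm wide, 140 high; origin at the centre of its underside; a bystander, loose
- vial: small jar, 30 mm wide, 55 high; origin at the centre of its underside; a bystander, loose
- dish: closed glass dish, 60 mm wide, 14 high; origin at the centre of its underside; a bystander, loose
- scoop: flat lab spatula lying on the bench, 170 mm long; origin about mid-length; a bystander, loose
- washbottle: white squeeze bottle, 64 mm wide, 150 high; origin at the centre of its underside; a bystander, loose
Mind the look-alikes: they are no part of the job. Leave any brown or green look-alike of the bin_a alone. What is shaped like the bin_b but orange is not meant.

How it is judged (in metres and radians):
On the way, in this order (a step that is already met when the one before it is completed fails the run):
1. the bin on the left (y > 0) is tipped back on its back edge, by over 0.6 rad (34 degrees), before the stamped bin is within 120 mm of the dispatch line (((angle between bin_a's own z axis and vertical above 0.6 rad and height (world z) of bin_a_front above 0.03 m and height (world z) of bin_a_back below 0.02 m and world y of bin_a above 0 m) or (angle between bin_b's own z axis and vertical above 0.6 rad and height (world z) of bin_b_front above 0.03 m and height (world z) of bin_b_back below 0.02 m and world y of bin_b above 0 m)) and (y of bin_a in the frame of line above 0.12 m or y of bin_a in the frame of line below -0.12 m)), for 0.2 s.
2. then the bin on the right (y < 0) is tipped likewise, the stamped bin still over 120 mm off the line (((angle between bin_a's own z axis and vertical above 0.6 rad and height (world z) of bin_a_front above 0.03 m and height (world z) of bin_a_back below 0.02 m and world y of bin_a below 0 m) or (angle between bin_b's own z axis and vertical above 0.6 rad and height (world z) of bin_b_front above 0.03 m and height (world z) of bin_b_back below 0.02 m and world y of bin_b below 0 m)) and (y of bin_a in the frame of line above 0.12 m or y of bin_a in the frame of line below -0.12 m)), for 0.2 s.
At the end, for the whole second after the job is handed in: The stamped bin stands upright and at rest on the bench, its middle within 25 mm of the dispatch line and within 120 mm of the line's middle along it; the other bin stands upright and at rest within 90 mm of where it began (y of bin_a in the frame of line between -0.025 and 0.025 m and x of bin_a in the frame of line between -0.12 and 0.12 m and angle between each of bin_a, bin_b's own z axis and vertical below 0.06 rad and height (world z) of each of bin_a, bin_b below 0.01 m and linear speed of each of bin_a, bin_b below 0.01 m/s and distance of bin_b from where it was at the start of the episode below 0.09 m); the robot touches nothing.
It fails at once if bin_a is lifted clear of the bench (front and back of its flat base both over 20 mm up) (height (world z) of each of bin_a_front, bin_a_back above 0.02 m).
It fails at once if bin_b is lifted clear of the bench (front and back of its flat base both over 20 mm up) (height (world z) of each of bin_b_front, bin_b_back above 0.02 m).
It fails at once if bin_a is toppled (over 80 degrees) (angle between bin_a's own z axis and vertical above 1.4 rad).
It fails at once if bin_b is toppled (over 80 degrees) (angle between bin_b's own z axis and vertical above 1.4 rad).
It fails at once if a bystander is moved by more than 30 mm (distance of any of beaker, flask, reagent, vial, dish, scoop, washbottle from where it was at the start of the episode above 0.03 m).
It also fails if it takes over 72 s, if anything falls off the work surface, if the arm or the gripper's body presses on something with over 40 N, if the wrist force passes 120 N, or if a joint passes its speed limit or range.

## Robot

A 7-joint arm with a two-finger parallel gripper is mounted at the origin on the work surface. World frame = base frame: x ahead of the robot, y to its left, z up, the work surface at z = 0. Lengths are in mm, angles in rad, forces in N, time in s.
With the tool pointing down it reaches from about 425 to 825 mm from the base axis. Payload 3.6 kg.
Tool frame: the origin (TCP) lies on the centre line of the jaws, within the pads' length; the fingertips stand 14 mm ahead of it and the grasp point (between the pads) lies 5 mm behind it (r.nose_length is the distance from the TCP to the fingertips, in mm); z points along the fingers, y is the line along which they close (so a half turn about z gives the same grasp; the last joint's range is limited). The gripper opens to 93 mm and grips with 3 to 60 N. Pads are 15 mm wide; open, the fingers measure 128 mm over their backs; the gripper's body (75 mm by 188 mm) begins 65 mm behind the grasp point.
Start: joints at [1.312, 0.615, -0.013, 1.423, 0.008, 1.103, -0.04], TCP at [149.338, -632.583, 232.64] pointing down, gripper open.
Joint ranges: [-3.12, 3.12], [-0.3, 2.06], [-1.34, 1.32], [0.26, 2.42], [-1.36, 4.5], [0.01, 1.98], [-2.84, 2.84]. Speed limits (rad/s): [2.79, 2.79, 3.14, 3.14, 3.14, 3.14, 3.14].

## Interface

Orientations are given as a 3x3 rotation matrix whose columns are the frame's x, y, z axes.
In Python, from rig import r, hand, kinematics, sensors, cams, finish_job gives the robot as it stands. Calls block until the motion is done:
- r.goto(position, orientation): joint-space move of the TCP to a pose.
- r.move_linear(position, vel=150, rot=None, contact_N=None): straight line of the TCP; rot=None keeps the orientation; vel is the mean speed in mm/s. With contact_N (N) it stops when the force on the tool has changed by that much, and returns True; else False.
- r.goto_joints(angles): joint-space move.
- hand.command_gripper(opening): opening from 0.0 (shut) to 1.0 (fully open); the grip force is fixed at half the most; returns when the fingers have stopped.
- r.dwell(seconds).
- kinematics.inverse_kinematics(position, orientation): joint angles nearest the present ones, or None.
- sensors.observe(): the state.
- cams.capture(name): name is "side" or "top" or "wrist"; returns a dict with "img" (420x560x3 uint8, blue, green, red), "range_z" (420x560 float32, mm along the optical axis (not along the pixel's ray), 0 where there is no reading), "fx", "fy", "cx", "cy" (pixels), "rvec" (rotation vector, rad) and "tvec" (3), from world to camera coordinates, as OpenCV has them. Camera axes: x right, y down, z forward; pixel columns grow to the right and rows downward; lengths in mm; the calibration is good to about 2 mm. A picture is of the moment at which its call begins.
A pose or a line that the arm cannot do raises r.PlanningError and nothing moves.
- finish_job(): hands the job in; it is judged then, once.
The state is a dict: "time": time; "joints": joint angles; "qvel": joint speeds; "joint_torque": joint torques, N m; "tool_pos": TCP position; "ee_rot": TCP orientation; "wrist_force": force on the tool from outside, world axes, zero at the start; "ft_torque": the same for the moment, N m; "width": opening from 0.0 (shut) to 1.0 (fully open); "gripper_force": force on a finger pad.
Only numpy, scipy, OpenCV 4.12 (cv2) and the standard library are available. Lean on these libraries where they do the work, as an engineer would, in place of code of your own. Each camera call takes 0.05 s, during which the arm holds its last target. There are 200 camera calls.

## Working session

There is one attempt and no reset: what is moved stays moved. The work goes in short steps, each a Python script; the robot and the scene stay as the last script left them, time stands still between calls to the robot, and variables do not carry over. Pictures are saved under pics/ and viewed, at most 10 in all, crops included, and the job is handed in when it is done.

```bash
mkdir -p pics; ls; cat > h.py <<'E'
import numpy as np, cv2
from rig import r, hand, kinematics, sensors, cams, finish_job
def cam(n,save=None):
    c=cams.capture(n)
    if save: cv2.imwrite(f'pics/{save}.png',c['img'])
    return c
def world(c):
    R=cv2.Rodrigues(np.array(c['rvec'],float))[0]; t=np.array(c['tvec'],float).ravel()
    v,u=np.mgrid[0:420,0:560]; z=c['range_z'].astype(float)
    P=np.stack([(u-c['cx'])/c['fx']*z,(v-c['cy'])/c['fy']*z,z],-1)
    W=(P-t)@R; W[z==0]=np.nan
    return W
E
python3 - <<'E'
from h import *
a=cam('top','top0');b=cam('side','side0')
np.savez('/tmp/t.npz',**{k:np.array(v) for k,v in a.items()}); np.savez('/tmp/s.npz',**{k:np.array(v) for k,v in b.items()})
for c in(a,b):
  R=cv2.Rodrigues(np.array(c['rvec'],float))[0]; print(-R.T@np.array(c['tvec']).ravel(), R[2])
E
```

```text
pics
[ 4.05399219e+02 -1.27547804e-01  1.87021239e+03] [ 0.07548251  0.00676976 -0.99712415]
[ 240.46360104  844.61329574 1065.15029186] [ 0.20530881 -0.61861724 -0.7583937 ]
```

View pics/top0.png

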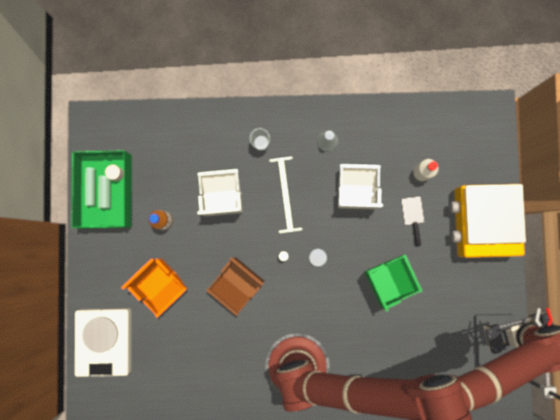

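View pics/side0.png

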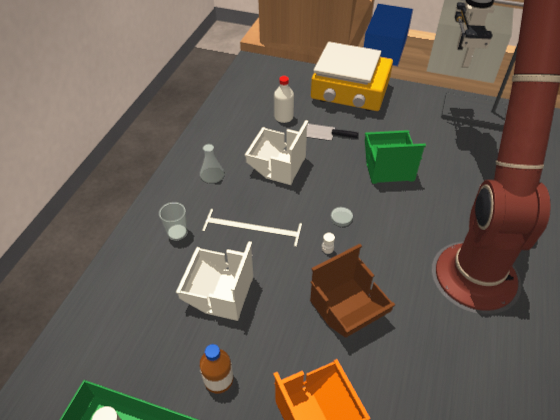

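The top view shows white bins at (220,193) on the left and (360,187) on the right, with the line at (285,195). Look-alikes are orange (155,287), brown (235,287), green (393,283) and the green tray (102,190). I choose the two white ones and check them in a close crop while measuring.

```bash
python3 - <<'E'
from h import *
t=dict(np.load('/tmp/t.npz')); W=world(t); img=t['img'].astype(int)
white=(img.min(-1)>120)&(img.max(-1)-img.min(-1)<60)
np.set_printoptions(precision=1,suppress=True)
for n,(u0,u1,v0,v1) in dict(L=(190,248,160,222),R=(330,388,158,216)).items():
  m=np.zeros_like(white);m[v0:v1,u0:u1]=white[v0:v1,u0:u1]; P=W[m]
  print(n,len(P),'z pct',np.nanpercentile(P[:,2],[1,10,50,90,99]))
  b=P[P[:,2]>110]; c,(w),ang=cv2.minAreaRect(b[:,:2].astype(np.float32)); print(' back wall',c,w,ang,np.median(b[:,2]))
  q=P[P[:,2]>60]; bx=cv2.minAreaRect(q[:,:2].astype(np.float32)); print(' rim',bx); print(cv2.boxPoints(bx))
m=np.zeros_like(white);m[150:240,265:305]=white[150:240,265:305]; P=W[m]; bx=cv2.minAreaRect(P[:,:2].astype(np.float32)); print('line',bx,np.nanmedian(P[:,2]))
# other objects: elevated blobs
e=(np.nan_to_num(W[...,2])>8).astype(np.uint8); n,l,s,_=cv2.connectedComponentsWithStats(e)
for i in range(1,n):
  if s[i,4]>30:
    p=W[l==i]; print(s[i],np.nanmean(p,0),np.nanmin(p,0)[:2],np.nanmax(p,0))
c=np.hstack([cv2.resize(t['img'][155:225,185:255],(400,400)),cv2.resize(t['img'][150:220,325:395],(400,400))])
cv2.imwrite('pics/crop0.png',c)
E
```

```text
L 1892 z pct [ -5.5   2.8  22.1  88.8 144.3]
 back wall (530.2308349609375, 247.2914276123047) (8.683812141418457, 134.8291778564453) 3.4733293056488037 141.26740739596062
 rim ((598.1818237304688, 252.07748413085938), (145.109375, 137.22776794433594), 3.727663993835449)
[[521.3 315.8]
 [530.2 178.9]
 [675.  188.3]
 [666.1 325.3]]
R 1892 z pct [ -6.1   2.5  21.5  87.5 144.1]
 back wall (539.3786010742188, -220.1336669921875) (130.7118377685547, 7.492678642272949) 88.15265655517578 140.73168790094218
 rim ((607.2457885742188, -223.2852783203125), (134.2346649169922, 144.9774932861328), 86.604736328125)
[[ 530.9 -286. ]
 [ 675.6 -294.6]
 [ 683.6 -160.6]
 [ 538.9 -152. ]]
line ((591.6162719726562, 28.621498107910156), (271.1589050292969, 86.35250854492188), 6.513795852661133) 0.9594251151960618
[249 128  20  22 235] [785.2 113.4  53.9] [744.4  80.2] [811.6 151.1  96.9]
[317 130  21  21 311] [ 769.4 -121.2   52. ] [ 742.4 -159.2] [813.7 -88.6 116.4]
[  71  149   62   80 2829] [629.9 667.9  43.2] [485.7 565.4] [767.2 782.4 100.2]
[413 158  26  23 396] [ 654.  -443.8   96.9] [ 626.7 -509.7
[... 320 characters left out ...]
93.8] [478.3 425.8] [549.3 489.2 148.9]
[411 222  10  24 127] [ 441.8 -422.2   18.2] [ 402.  -435.5] [ 482.2 -408.1   29.4]
[308 248  19  19 221] [367.9 -78.4  15.4] [ 337.3 -108.6] [400.1 -46.2  27.9]
[279 251   9  10  63] [377.2  40.   49.9] [361.4  26. ] [392.4  54.4  67.8]
[ 364  253   58   59 1575] [ 283.4 -333.2   46.7] [ 178.  -424.5] [ 375.8 -237.4  153.5]
[ 206  257   58   59 1472] [277.9 209.1  45.3] [175.8 107.1] [377.8 298.9 150.9]
[ 121  258   66   60 1703] [284.8 473.8  48.6] [175.1 368. ] [380.7 605.4 151.9]
[  74  307   58   71 3749] [102.3 653.5  52. ] [-21.6 568.2] [212.9 768.4  76.1]
[  267   308   293   112 15753] [  80.4 -317.1  481. ] [-181.7 -747.9] [222.6 103.4 755.3]
```

View pics/crop0.png

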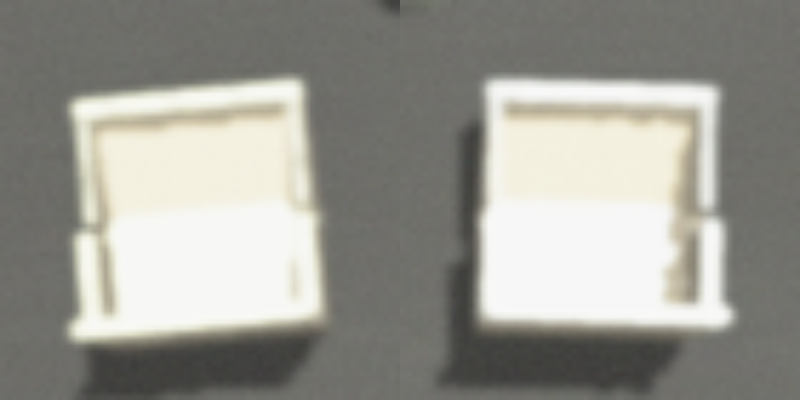

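The crop shows both white bins upright and empty, with the tall back wall towards the robot (bottom). Neither fixed camera sees a face pointing to +x, so I'll check the wrist camera's mounting and where it can view the underside.

```bash
python3 - <<'E'
from h import *
np.set_printoptions(precision=3,suppress=True)
c=cam('wrist','w0'); o=sensors.observe(); print(o['time'],o['wrist_force'])
T=np.array(o['ee_rot']); p=np.array(o['tool_pos'])
R=cv2.Rodrigues(np.array(c['rvec'],float))[0]; C=-R.T@np.array(c['tvec']).ravel()
off=T.T@(C-p); A=T.T@R.T
print('cam in tool',off,'\naxes',A,c['fx']); np.savez('/tmp/wc.npz',off=off,A=A)
print(T,o['width'])
# search look poses: camera pos rel to standing bin, lines of sight to slope centre
for name,O,yaw in(('L',np.array([588,251.]),3.6),('R',np.array([597,-222.]),-2.6)):
  a=np.radians(yaw); X=np.array([np.cos(a),np.sin(a),0]); 
  S=np.r_[O,0]+50*X+[0,0,25]; n=.574*X-[0,0,.819]
  res=[]
  rng=np.random.default_rng(0)
  for k in range(6000):
    Cw=np.array([rng.uniform(640,1000),rng.uniform(-400,400),rng.uniform(40,260)])
    v=Cw-S; d=np.linalg.norm(v); g=v@n/d
    if g<.15 or d<150: continue
    z=-v/d; 
    # camera optical axis along z with random tilt/roll
    z=z+rng.normal(0,.2,3); z/=np.linalg.norm(z)
    h=np.cross(z,rng.normal(size=3)); h/=np.linalg.norm(h)
    Rc=np.stack([h,np.cross(z,h),z],1)
    Tw=Rc@A.T; P=Cw-Tw@off
    if P[2]<60 or (P+14*Tw[:,2])[2]<50 or (P-70*Tw[:,2])[2]<110: continue
    q=kinematics.inverse_kinematics(P,Tw)
    if q is not None: res.append((g,d,Cw,P,Tw[:,2],Tw[:,0],q))
  print(name,len(res))
  for s in sorted(res,key=lambda s:-s[0])[:6]: print(s[0],s[1],*s[2:])
E
```

```text
0.15 [0.881 0.564 0.335]
cam in tool [  76.2     -0.538 -151.92 ] 
axes [[ 0.    -0.962 -0.272]
 [ 1.     0.    -0.   ]
 [ 0.    -0.272  0.962]] 371.175630026596
[[ 0.973  0.23  -0.   ]
 [ 0.23  -0.973  0.002]
 [-0.    -0.002 -1.   ]] 1.0023638879725238
L 3
0.20170244074707183 346.13266339581105 [884.966  24.429 102.46 ] [820.588 180.365 123.102] [-0.214  0.927 -0.309] [ 0.412 -0.201 -0.889] [ 0.075  1.405  0.074  0.524 -1.228  1.763 -2.326]
0.18049765896993863 434.2473860304659 [940.177 -40.203 127.777] [894.515 123.132 116.669] [ 0.108  0.938 -0.329] [ 0.811 -0.275 -0.516] [ 0.184  1.359 -0.089  0.638 -1.163  1.445 -1.743]
0.15852718899168383 437.0202542299345 [941.988 -37.807 140.262] [861.856 103.704  90.865] [-0.026  0.937 -0.348] [ 0.999  0.009 -0.053] [ 0.236  1.427 -0.257  0.533 -0.922  1.554 -1.237]
R 4
0.1839681068116734 438.7971003875264 [865.949 153.56   67.752] [830.644   3.99  140.339] [ 0.01  -0.999  0.039] [ 0.49  -0.029 -0.871] [-0.507  1.546  0.627  0.54   0.85   1.735 -0.916]
0.16629348448882367 311.7038253417554 [857.085  -7.282 101.935] [ 800.268 -156.943  159.032] [-0.335 -0.934 -0.122] [ 0.084  0.099 -0.992] [-0.219  1.533  0.481  0.302  0.847  1.948 -0.346]
0.16472500289750333 169.04493392196068 [744.724 -89.711  55.178] [ 647.181 -221.692   99.374] [-0.684 -0.707 -0.182] [-0.078  0.318 -0.945] [-0.117  1.407  0.34   0.756  0.665  1.971 -0.43 ]
0.16100479391052383 328.7204194286103 [816.671  53.568  70.373] [695.674 -62.203  99.419] [-0.543 -0.805 -0.24 ] [ 0.51  -0.089 -0.856] [-0.398  1.497  0.76   0.606  0.289  1.98  -1.017]
```

```bash
cat > s.py <<'E'
from h import *
import time
np.set_printoptions(precision=3,suppress=True)
d0=np.load('/tmp/wc.npz'); off,A=d0['off'],d0['A']
cyl=[((785,113),36,100),((765,-121),37,118),((372,40),18,68),((654,-444),34,165),((508,447),34,155)]
rng=np.random.default_rng(1)
def segclear(P,Q,rad):
  for s in np.linspace(0,1,12):
    p=P+(Q-P)*s
    if p[2]<rad+12: return False
    for c,rr,h in cyl:
      if p[2]-rad<h+8 and np.hypot(*(p[:2]-c))<rr+rad+8: return False
    for O in((603,252),(612,-223)):
      if p[2]-rad<150 and np.all(np.abs(p[:2]-O)<85+rad): return False
  return True
t0=time.time()
for name,O,yaw in(('R',np.array([597,-222.]),-2.6),('L',np.array([588,251.]),3.6)):
  a=np.radians(yaw); X=np.array([np.cos(a),np.sin(a),0]); Y=np.array([-X[1],X[0],0])
  S=np.r_[O,0]+50*X+[0,0,25]; n=.574*X-[0,0,.819]; res=[]; m=0
  while time.time()-t0<(50 if name=='R' else 100):
    Cw=np.array([rng.uniform(690,1050),rng.uniform(-450,450),rng.uniform(40,300)])
    v=Cw-S; d=np.linalg.norm(v); g=v@n/d
    if g<.13 or d<130 or d>550: continue
    if any(np.abs(np.cross((v/d)[:2],np.array(c)-S[:2]))<rr-5 and 0<np.dot(np.array(c)-S[:2],v[:2])<v[:2]@v[:2] for c,rr,h in cyl): continue
    z=-v/d+rng.normal(0,.3,3); z/=np.linalg.norm(z)
    h=np.cross(z,rng.normal(size=3)); h/=np.linalg.norm(h)
    Rc=np.stack([h,np.cross(z,h),z],1); pc=Rc.T@(S-Cw)
    if abs(pc[0]/pc[2])>.62 or abs(pc[1]/pc[2])>.45: continue
    Tw=Rc@A.T; P=Cw-Tw@off; zt=Tw[:,2]
    if not segclear(P+14*zt,P-60*zt,20) : continue
    if not segclear(P-65*zt,P-280*zt,55): continue
    yt=Tw[:,1]
    if not (segclear(P-95*zt-70*yt,P-95*zt+70*yt,32) and segclear(Cw,Cw,18)): continue
    m+=1
    q=kinematics.inverse_kinematics(P,Tw)
    if q is not None: res.append((g*60*371/d,g,d,pc[:2]/pc[2],Cw,P,Tw,q))
  print(name,m,len(res))
  for s in sorted(res,key=lambda s:-s[0])[:5]: print(*s[:6],s[6].tolist(),s[7])
E
python3 s.py
```

```text
R 2304 0s.py:24: DeprecationWarning: Arrays of 2-dimensional vectors are deprecated. Use arrays of 3-dimensional vectors instead. (deprecated in NumPy 2.0)
  if any(np.abs(np.cross((v/d)[:2],np.array(c)-S[:2]))<rr-5 and 0<np.dot(np.array(c)-S[:2],v[:2])<v[:2]@v[:2] for c,rr,h in cyl): continue
Traceback (most recent call last):
  File "s.py", line 35, in <module>
    q=kinematics.inverse_kinematics(P,Tw)
ValueError: time passes only in moves, steps and waits
```

```bash
cat >> h.py <<'E'
from scipy.spatial.transform import Rotation as Ro
HT=122.   # TCP height on back wall
def pose(piv,yaw,th,sy,h=HT,lift=1.5):
    """tool pose pinching the back wall; piv = xy of back-edge (outer) on bench"""
    B=Ro.from_euler('z',yaw,degrees=True)*Ro.from_rotvec([0,-np.radians(th),0])
    R0=np.array([[0,sy,0],[sy,0,0],[0,0,-1.]])  # cols x=sy*Y, y=sy*X, z=-Z
    return np.r_[piv,lift*min(1,th/10)]+B.apply([2,0,h]), B.as_matrix()@R0
def stat(s=''):
    o=sensors.observe(); print(s,round(o['time'],2),np.round(o['tool_pos'],1),np.round(o['wrist_force'],1),round(o['width'],3))
def piv_of(wall,yaw):
    a=np.radians(yaw); return np.array(wall)-2*np.array([np.cos(a),np.sin(a)])
LW,LY=(530.2,247.3),3.6
RW,RY=(539.4,-220.1),-2.6
E
python3 - <<'E'
from h import *
np.set_printoptions(precision=2,suppress=True)
for n,w,y,yaws in(('L',LW,LY,[0]),('R',RW,RY,[0,30,60,75])):
  for sy in(1,-1):
    pv=piv_of(w,y)
    for h in (300,HT): print(n,sy,'h',h,kinematics.inverse_kinematics(*pose(pv,y,0,sy,h)))
    for dy in yaws: print(dy,[None if (q:=kinematics.inverse_kinematics(*pose(pv,y+dy,t,sy))) is None else np.round(q,2).tolist() for t in(25,45,52)])
E
```

```text
L 1 h 300 [ 0.14  0.67 -1.12  1.5   0.61  1.36 -0.96]
L 1 h 122.0 [-0.05  0.74 -0.71  1.73  0.59  0.9  -0.95]
0 [[-0.64, 0.53, -0.01, 2.21, 1.45, 0.24, -1.98], None, None]
L -1 h 300 [ 0.15  0.68 -1.15  1.5   0.62  1.37  2.16]
L -1 h 122.0 [ 0.14  0.92 -1.15  1.72  0.93  1.15  1.91]
0 [[-0.97, 0.57, 0.47, 2.22, -0.89, 0.03, -2.81], None, None]
R 1 h 300 [ 0.64  0.48 -0.46  1.51  0.22  1.2   0.1 ]
R 1 h 122.0 [ 0.58  0.66 -0.37  1.74  0.32  0.8   0.01]
0 [[0.78, 0.55, -0.43, 2.22, 1.48, 0.05, -1.05], None, None]
30 [[1.06, 0.67, -0.66, 2.04, 0.06, 0.31, 0.99], [1.49, 0.97, -1.0, 2.17, 0.12, 0.08, 1.22], [1.6, 1.12, -1.08, 2.19, 0.43, 0.05, 1.03]]
60 [[1.1, 0.8, -0.74, 1.78, 0.11, 0.7, 1.46], [1.37, 1.04, -0.91, 1.74, -0.04, 0.76, 1.76], [1.43, 1.14, -0.96, 1.7, -0.06, 0.8, 1.83]]
75 [[1.09, 0.87, -0.8, 1.65, 0.19, 0.9, 1.61], [1.28, 1.11, -0.93, 1.51, 0.07, 1.05, 1.83], [1.32, 1.2, -0.97, 1.46, 0.04, 1.12, 1.88]]
R -1 h 300 [ 0.12  0.47  0.36  1.53 -0.17  1.17 -2.67]
R -1 h 122.0 [ 0.09  0.67  0.43  1.76 -0.37  0.79 -2.49]
0 [[1.0, 0.63, -0.77, 2.21, 1.53, 0.27, 2.06], None, None]
30 [[0.71, 0.59, -0.12, 2.05, -0.83, 0.43, -1.3], [1.36, 0.85, -0.75, 2.17, -1.29, 0.23, -0.54], [1.57, 1.07, -1.01, 2.19, -0.98, 0.07, -0.71]]
60 [[0.72, 0.68, -0.09, 1.8, -0.55, 0.78, -1.07], [0.97, 0.85, -0.18, 1.75, -0.78, 0.96, -0.71], [1.03, 0.92, -0.19, 1.72, -0.83, 1.05, -0.62]]
75 [[0.7, 0.74, -0.1, 1.66, -0.44, 0.94, -0.96], [0.9, 0.92, -0.15, 1.53, -0.61, 1.19, -0.72], [0.94, 1.0, -0.15, 1.47, -0.66, 1.28, -0.66]]
```

```bash
cat > l.py <<'E'
from h import *
a=np.radians(LY); X=np.array([np.cos(a),np.sin(a),0])
RT=np.stack([X,np.cross([0,0,-1],X),[0,0,-1]],1)   # tool y along bin -y
H=122.
st=np.r_[LW,0]+X*(2+7.5+14)+[0,0,H+14]
W=st+[0,0,130]
qs=[kinematics.inverse_kinematics(p,RT) for p in(W,st,st+[-100,0,-30])]; print([q is not None for q in qs])
hand.command_gripper(0.0)
p0=np.array(sensors.observe()['tool_pos']); r.move_linear(p0+[0,0,60])
r.goto(W,RT); stat('above')
r.move_linear(st,vel=120); stat('in')
hit=r.move_linear(st-X*24,vel=25,contact_N=1.0); stat(f'hit {hit}')
p=np.array(sensors.observe()['tool_pos']); np.save('/tmp/lp.npy',p); print('back by',(st-p)@X)
E
python3 l.py
```

```text
[True, True, True]
above 5.53 [554.2 247.9 265.9] [ 0.5 -0.2  0.2] 0.004
in 6.77 [554.1 249.3 136.9] [-0.4  0.3  0.7] 0.005
hit True 7.38 [539.7 247.9 135.9] [1.3 0.4 1.1] 0.004
back by 13.960106846177242
```

```bash
cat > l2.py <<'E'
from h import *
a=np.radians(LY); X=np.array([np.cos(a),np.sin(a),0]); p=np.load('/tmp/lp.npy'); H=122.
def at(th):
  t=np.radians(th); dx=4*np.cos(t)-H*np.sin(t)-4; dz=H*np.cos(t)+4*np.sin(t)-H
  return p+X*dx+[0,0,dz]
for th in(8,16,24,32,39,45): r.move_linear(at(th),vel=60)
stat('tipped'); r.dwell(0.3)
c=cam('side','lt'); t=cam('top')
W=world(c); m=np.nan_to_num(W[...,2]); sel=(c['img'].min(-1)>110)&(abs(W[...,0]-560)<150)&(abs(W[...,1]-250)<110)
P=W[sel]; print('max z',np.nanpercentile(P[:,2],99),'x min',np.nanpercentile(P[:,0],1))
Q=P[P[:,1]>290]; print('side pts',len(Q), np.nanpercentile(Q[:,2],[1,99]))
E
python3 l2.py
```

```text
tipped 9.88 [451.9 242.3 102.7] [-0.1 -0.1  1.9] 0.005
max z 264.6054356091475 x min 418.78345159027
side pts 1369 [ 13.66658933 212.99798394]
```

View pics/lt.png

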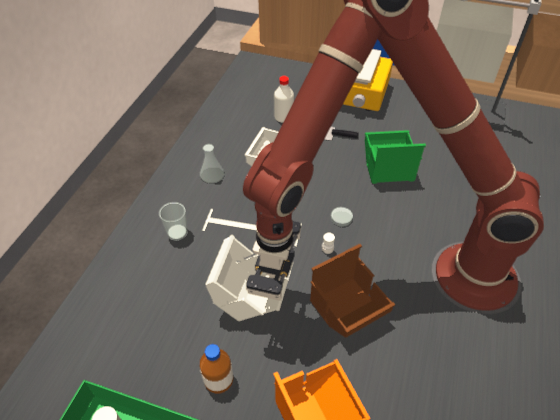

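The picture shows the left bin tipped about 45° at (250,280). Its underside faces away to the left, hidden from both fixed cameras. I'll set it down, then pinch the right bin by its back wall and turn it towards the side camera while tipped, so its underside can be seen.

```bash
cat > l3.py <<'E'
from h import *
a=np.radians(LY); X=np.array([np.cos(a),np.sin(a),0]); p=np.load('/tmp/lp.npy'); H=122.
def at(th):
  t=np.radians(th); dx=4*np.cos(t)-H*np.sin(t)-4; dz=H*np.cos(t)+4*np.sin(t)-H
  return p+X*dx+[0,0,dz]
for th in(30,15,6,1): r.move_linear(at(th),vel=70)
r.move_linear(p+X*14,vel=60); r.move_linear(p+X*14+[0,0,130],vel=200); stat('L done')
hand.command_gripper(1.0)
pv=piv_of(RW,RY)
r.goto(*pose(pv,RY,0,-1,260)); stat('above R')
path=[(0,0),(4,0),(8,0),(10,15),(10,30),(10,45),(15,60),(30,60),(45,60),(50,60)]
for th,dy in path: print(th,dy,kinematics.inverse_kinematics(*pose(pv,RY+dy,th,-1)) is not None,end=' ')
t=cam('top'); W=world(t)
for n,(u0,u1,v0,v1) in dict(L=(190,248,160,226),R=(330,388,158,216)).items():
  P=W[v0:v1,u0:u1].reshape(-1,3); P=P[(P[:,2]>115)&(P[:,2]<155)]; print(n,len(P)and cv2.minAreaRect(P[:,:2].astype(np.float32)))
E
python3 l3.py
```

```text
L done 13.44 [553.  248.1 264.7] [ 0.5  0.5 -0. ] 0.003
above R 16.63 [ 540.1 -218.1  259.7] [0.1 0.5 0.3] 1.005
0 0 True 4 0 True 8 0 True 10 15 True 10 30 True 10 45 True 15 60 True 30 60 True 45 60 True 50 60 True L ((530.5316162109375, 246.80947875976562), (8.354939460754395, 134.66912841796875), 3.7415974140167236)
R ((540.7346801757812, -180.52682495117188), (52.57067108154297, 7.579103946685791), 87.04008483886719)
```

```bash
cat > r1.py <<'E'
from h import *
pv=piv_of(RW,RY)
r.move_linear(pose(pv,RY,0,-1)[0],vel=150,contact_N=6); stat('down')
hand.command_gripper(0.0); stat('pinched')
for th,dy in [(5,0),(10,10),(10,25),(10,40),(12,55),(20,60),(32,60),(45,60)]:
  q,R=pose(pv,RY+dy,th,-1); r.move_linear(q,vel=80,rot=R)
  f=np.linalg.norm(sensors.observe()['wrist_force'])
  if f>25: print('FORCE',f,th,dy); break
stat('tipped'); r.dwell(0.3); cam('side','rt'); cam('top','rtt')
E
python3 r1.py; python3 -c "
import cv2;a=cv2.imread('pics/rt.png')[60:260,180:420];cv2.imwrite('pics/rtc.png',cv2.resize(a,(720,600),interpolation=2))"
```

```text
down 17.75 [ 540.1 -220.4  122.9] [ 0.6 -0.  -0.1] 1.002
pinched 19.07 [ 539.6 -220.2  122. ] [ 0.2  0.3 -0.2] 0.044
tipped 22.26 [ 493.  -289.8   90.1] [ 0.5 -0.2 -3.9] 0.042
```

View pics/rtc.png

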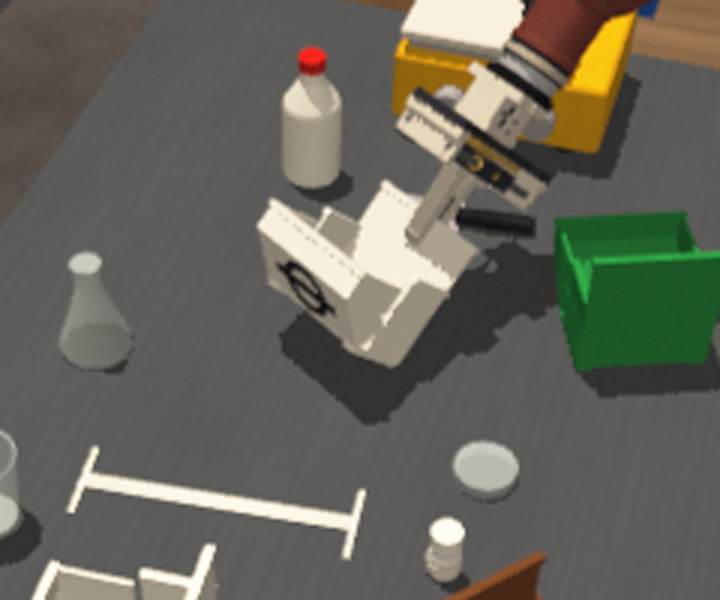

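The crop shows the ring-and-bar stamp clearly at (305,285) on the tipped right bin, so **the right bin is the stamped one**. I'll set it down aligned with the line, then push.

```bash
cat > r2.py <<'E'
from h import *
pv=piv_of(RW,RY)
for th,dy in [(30,60),(15,60),(10,45),(10,30),(10,15),(6,9),(2,9),(0,9)]:
  q,R=pose(pv,RY+dy,th,-1); r.move_linear(q,vel=90,rot=R)
stat('down'); hand.command_gripper(0.6); stat('open')
r.move_linear(pose(pv,RY+9,0,-1,HT+150)[0],vel=200)
r.move_linear(np.array(sensors.observe()['tool_pos'])+[0,-170,20],vel=250); stat('aside')
t=cam('top','rs'); np.savez('/tmp/t2.npz',**{k:np.array(v) for k,v in t.items()}); W=world(t)
P=W[150:226,300:400].reshape(-1,3); P=P[(P[:,2]>115)&(P[:,2]<155)&(P[:,1]>-320)]; print(len(P),cv2.minAreaRect(P[:,:2].astype(np.float32)))
c=cam('side'); W=world(c); P=W.reshape(-1,3); P=P[(P[:,2]>120)&(P[:,2]<150)&(abs(P[:,1]+220)<90)&(abs(P[:,0]-550)<60)]; print(len(P),len(P) and cv2.minAreaRect(P[:,:2].astype(np.float32)))
# line strip middle: rows between cross bars
T=dict(np.load('/tmp/t.npz')); W=world(T); m=T['img'].min(-1)>150
s=[W[v,265:305][m[v,265:305]].mean(0) for v in range(165,225)]; s=np.array(s); k=np.polyfit(s[:,0],s[:,1],1); print('line y=kx+b',k,np.degrees(np.arctan(k[0])),s[[0,-1]])
E
python3 r2.py
```

```text
down 25.68 [ 538.4 -220.7  122. ] [ 0.4  0.  -1. ] 0.038
open 26.64 [ 539.4 -219.8  122. ] [-0.5  0.5 -0.1] 0.606
aside 28.38 [ 539.1 -387.5  289.9] [ 0.1 -0.   0.4] 0.598
108 ((537.8079223632812, -219.5291290283203), (8.052841186523438, 133.42022705078125), 6.444086074829102)
123 ((538.160888671875, -223.04254150390625), (8.723405838012695, 138.8953857421875), 6.511804103851318)
 ** On entry to DLASCL parameter number  4 had an illegal value
 ** On entry to DLASCL parameter number  4 had an illegal value
 ** On entry to DLASCL parameter number  4 had an illegal value
 ** On entry to DLASCL parameter number  4 had an illegal value
 ** On entry to DLASCL parameter number  5 had an illegal value
 ** On entry to DLASCL parameter number  4 had an illegal valueTraceback (most recent call last):
  File "r2.py", line 13, in <module>
    s=[W[v,265:305][m[v,265:305]].mean(0) for v in range(165,225)]; s=np.array(s); k=np.polyfit(s[:,0],s[:,1],1); print('line y=kx+b',k,np.degrees(np.arctan(k[0])),s[[0,-1]])
                                                                                     ~~~~~~~~~~^^^^^^^^^^^^^^^^^
    c, resids, rank, s = lstsq(lhs, rhs, rcond)
                         ~~~~~^^^^^^^^^^^^^^^^^
    x, resids, rank, s = _umath_linalg.lstsq(a, b, rcond,
                         ~~~~~~~~~~~~~~~~~~~^^^^^^^^^^^^^
                                             signature=signature)
                                             ^^^^^^^^^^^^^^^^^^^^
    raise LinAlgError("SVD did not converge in Linear Least Squares")
numpy.linalg.LinAlgError: SVD did not converge in Linear Least Squares
```

View pics/rs.png

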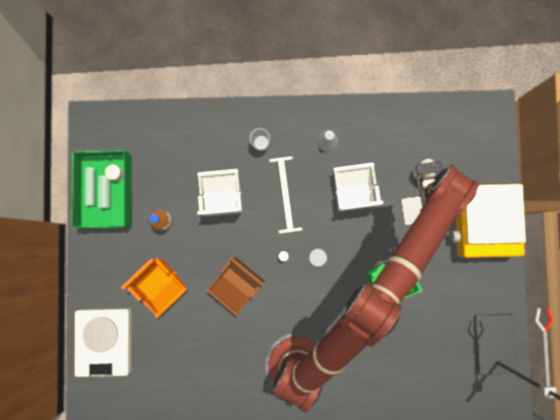

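The top view shows the right bin set down upright at (357,187), parallel to the line, with the left bin unmoved at (220,193). Next is the push towards +y along the line's normal, with two spread fingertips.

```bash
cat > p.py <<'E'
from h import *
T=dict(np.load('/tmp/t.npz')); W=world(T); m=T['img'].min(-1)>140
s=np.array([np.nanmean(W[v,265:305][m[v,265:305]],0) for v in range(168,222) if m[v,265:305].sum()>2]); k=np.polyfit(s[:,0],s[:,1],1)
a=np.arctan(k[0]); print('line deg',np.degrees(a),'y at x=592',np.polyval(k,592))
X=np.array([np.cos(a),np.sin(a),0]);Y=np.array([-X[1],X[0],0]); Lc=np.array([592,np.polyval(k,592),0])
O=np.array([595.6,-213.4,0]); D=-(O-Lc)@Y; print('push',D,'x along',(O-Lc)@X)
t=np.radians(22); zt=np.sin(t)*Y-np.cos(t)*np.array([0,0,1]); R=np.stack([np.cross(X,zt),X,zt],1)
tcp=lambda gap: O-X*2-Y*(65+gap+14*np.sin(t)+7.5*np.cos(t))+[0,0,40+14*np.cos(t)-7.5*np.sin(t)]
for R in(R,R@np.diag([-1,-1,1])):
  ok=[kinematics.inverse_kinematics(p,R) is not None for p in(tcp(14)+[0,0,150],tcp(14),tcp(0),tcp(-D/2),tcp(-D))]; print(ok)
  if all(ok): break
r.goto(tcp(14)+[0,0,150],R); r.move_linear(tcp(14),vel=150,contact_N=6); stat('beside')
hit=r.move_linear(tcp(-6),vel=25,contact_N=1); stat(f'hit {hit}'); p=np.array(sensors.observe()['tool_pos'])
gap=(p-tcp(0))@Y; print('contact vs expected',gap)
r.move_linear(tcp(-40),vel=50); stat('40')
t2=cam('side','mid'); W=world(t2); P=W.reshape(-1,3); P=P[(P[:,2]>120)&(P[:,2]<150)&(abs(P[:,1]+160)<110)&(abs(P[:,0]-550)<50)]; print(len(P),len(P) and cv2.minAreaRect(P[:,:2].astype(np.float32)))
np.savez('/tmp/p.npz',R=R,p=tcp(-40),Y=Y,X=X,Lc=Lc,end=tcp(-D))
E
python3 p.py
```

```text
line deg 6.426950457902077 y at x=592 27.985878497942494
push 240.271830187048 x along -23.442481882041033
[True, True, True, True, True]
beside 31.78 [ 604.7 -304.2   51.6] [0.2 0.7 0.1] 0.601
hit True 32.28 [ 602.5 -294.1   49.8] [ 0.7 -0.5 -0.5] 0.603
contact vs expected -3.7739258602450922
40 33.33 [ 597.9 -250.3   50.4] [-0.2  0.1 -0.1] 0.602
272 ((559.7637939453125, -191.41993713378906), (161.04432678222656, 86.69629669189453), 86.29295349121094)
```

```bash
cat > p2.py <<'E'
from h import *
d=np.load('/tmp/p.npz'); Y=d['Y']; X=d['X']; Lc=d['Lc']; e=d['end']
r.move_linear(d['p']+(e-d['p'])*.9,vel=60); stat('90%'); r.move_linear(e,vel=20); stat('end')
r.move_linear(e-Y*40,vel=80); r.move_linear(e-Y*80+[0,0,200],vel=200); r.move_linear(e-Y*230+[0,0,200],vel=200); stat('away')
c=cam('top','end'); W=world(c)
P=W[140:250,190:330].reshape(-1,3); P=P[(P[:,2]>115)&(P[:,2]<155)&(abs(P[:,0]-535)<45)]
for n,Q in(('L',P[P[:,1]>150]),('R',P[P[:,1]<150])):
  b=cv2.minAreaRect(Q[:,:2].astype(np.float32)); print(n,len(Q),b)
  ang=np.radians(b[2] if b[1][0]<b[1][1] else b[2]-90); o=np.r_[np.array(b[0])+58*np.array([np.cos(ang),np.sin(ang)]),0]; print('origin',o,'line frame',(o-Lc)@X,(o-Lc)@Y)
E
python3 p2.py
```

```text
90% 36.52 [577.6 -71.6  50.2] [ 0.2 -2.1  0.9] 0.601
end 37.67 [575.3 -51.3  50.2] [ 0.5 -0.4  0.8] 0.595
away 40.39 [ 601.  -278.6  250.1] [ 1.   0.7 -0.8] 0.604
L 109 ((530.367431640625, 247.37818908691406), (8.752409934997559, 134.284912109375), 4.290872573852539)
origin [588.20486143 251.71774158   0.        ] line frame 21.272443408190956 222.75060670764285
R 104 ((510.98638916015625, 21.53293228149414), (8.283811569213867, 131.18382263183594), 6.241427421569824)
origin [568.64260087  27.83858459   0.        ] line frame -23.227094227147422 2.4681740759146256
```

View pics/end.png

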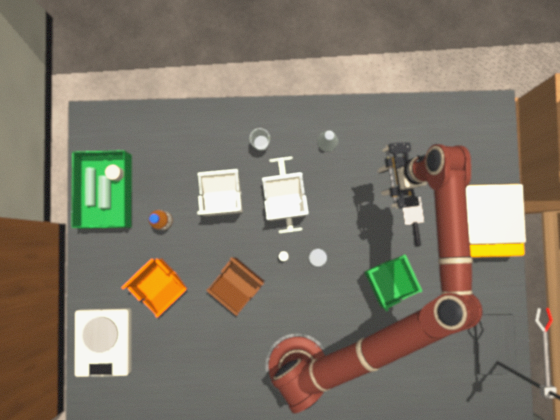

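The final picture shows the stamped bin upright on the line at (285,197), 2.5 mm off the line and 23 mm from its middle along it. The left bin is still in place at (220,193), and the arm is clear.

```bash
python3 -c "
from h import *
print(finish_job())"
```

```text
the job is handed in; nothing more can be done
None
```

The job is handed in, with no verdict returned: I tipped both bins (left, then right), found the stamp under the right bin and pushed that bin onto the dispatch line, measured 2.5 mm off it; the left bin is back where it stood, and its underside was never in view.

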